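# Lock the double nut on a microscope stand's hold-down stud

## Task

Slip the loose open-ended spanner flat and fully onto the lower nut of the stud that carries the torque wrench, its handle beside the neighbouring stud so that this stops it turning clockwise, and let go: the lower nut sets the squeeze of the rubber pad and must keep its setting. Then swing the torque wrench clockwise until the jam nut pulls up tight against the held nut at 0.8 newton metres (about 8 N at its grip), and not much more. Leave the spanner and the wrench on the nuts and do not disturb the things standing around.

Things in the scene. Friction and masses are not known exactly. Their poses are not given: they have to be found in the camera images.
- base_plate: Grey steel base plate, 280 x 280 mm, top 26 mm above the bench (12 mm steel on a 14 mm rubber pad); fixed. Origin: centre of its underside on the bench; z up. Two M20 studs at x 10 mm, y +95 mm (torque wrench on it) and y -95 mm (neighbour), ending 37 mm above the plate. Empty black column socket 68 mm across, 40 mm high at x -98 mm, y 0.
- lower_nut_mid (a point): Middle (stud axis, half height) of the lower nut to be held: steel hex M20, 30 mm across flats, 16 mm high, sitting on the plate, whose top is 8 mm below this point. On top of it the 10 mm jam nut. +z up; +x is level, parallel to one pair of flats, and points where the spanner's handle belongs: past the neighbouring stud, which then lies about 2 mm beside the handle on its clockwise side.
- lower_nut (a joint): Turn of the lower nut from its setting, rad, growing clockwise seen from above; starts between -0.03 and 0. Not held, it turns easily (0.08 N m), far easier than the jam nut turns on it. Held by the braced spanner it takes up 0.1 to 0.2 rad of clockwise play, which is harmless; 0.3 rad either way is not.
- jam_nut (a joint): Turn of the jam nut (with the wrench's ring head) relative to the lower nut, rad, growing clockwise seen from above (tightening); starts 0 to 0.3, finger-tight. It drags with 0.25 N m up to 0.75, where it is seated and hardly turns on; it stays where it is left.
- wrench_beam (a joint): Bend of the torque wrench's beam, rad, growing when its grip is pushed clockwise: 0.1 rad for each N m of tightening torque, 0 when let go. Wanted is 0.08 with the jam nut seated; 0.06 to 0.11 (0.6 to 1.1 N m) is good.
- wrench_grip (a point): Centre of the black grip of the small beam torque wrench, whose ring head (49 mm across) is a tight push fit that stays on the jam nut: 105 mm from the nut's axis, 22 mm above the plate. +x level, from the nut outwards along the grip; +z up. Grip 50 mm long, 16 mm wide, 12 mm thick, its underside 16 mm above the plate, free on both sides. Between head and grip a thin beam and a small scale plate.
- neighbour_stud (a point): Middle of the lower nut (30 mm across flats) on the neighbouring stud, 190 mm from the first, 8 mm above the plate; both its nuts are already locked and fixed and carry no spanner. Axes of the base plate: +y points to the first stud, +x to the side of this stud on which the spanner's handle belongs.
- spanner_grip (a point): Grip point of the loose flat steel open-ended spanner: mid-width, mid-thickness of its handle, near the centre of mass. +x along the handle to the jaw, +z up. Handle straight, 20 mm wide, 8 mm thick, from 23 mm on the jaw side to 140 mm behind this point; about 0.4 kg. Lies flat on the bench at the start.
- spanner_jaw (a point): Centre of the spanner's jaw, where the nut's axis lies when fully on: 85 mm from the grip point in +x, mid-thickness (8 mm). Jaw open to +x, 31.2 mm wide, mouth flared, prongs 16 mm past this point, throat 18 mm behind it, head 58 mm wide. Fitted, it lies flat on the base plate, its +x opposite to the lower nut's +x.
- eyepiece: Bystander: black microscope eyepiece standing on end, 38 mm across and 58 mm high; origin at the centre of its underside.
- oil_bottle: Bystander: small amber immersion-oil bottle, 34 mm across and 75 mm high; origin at the centre of its underside.
- petri_dish: Bystander: closed glass Petri dish, 92 mm across and 17 mm high; origin at the centre of its underside.
Mind the look-alikes: they are no part of the job. Of the things shaped like the part that bears spanner_grip, the bare steel one is meant.

How it is judged:
By the outcome, as a careful person would: the job done as asked, in the order asked, and still so for the second after the job is handed in, with the robot touching nothing.
It also fails if it takes over 72 s, if anything falls off the work surface, if the arm or the gripper's body presses on something with over 40 N, if the wrist force passes 120 N, or if a joint passes its speed limit or range.

## Robot

A 7-joint arm with a two-finger parallel gripper is mounted at the origin on the work surface. World frame = base frame: x ahead of the robot, y to its left, z up, the work surface at z = 0. Lengths are in m, angles in rad, forces in N, time in s.
With the tool pointing down it reaches from about 0.4 to 0.875 m from the base axis. Payload 19.3 kg.
Tool frame: the origin (TCP) lies on the centre line of the jaws, within the pads' length; the fingertips stand 14 mm ahead of it and the grasp point (between the pads) lies 5 mm behind it; y points along the fingers, x is the direction in which the jaws open and shut, and the axes are right-handed (so a half turn about y gives the same grasp; the last joint's range is limited). The gripper opens to 85 mm and grips with 20 to 120 N. Pads are 22 mm wide; open, the fingers measure 114 mm over their backs; the gripper's body (76 mm by 85 mm) begins 54 mm behind the grasp point. The pads swing forward as they close: fully open they stand 13 mm farther back than shut.
Start: joints at [-0.07, 0.521, -0.036, 1.599, 0.021, 1.021, -0.113], TCP at [0.625, -0, 0.245] pointing down, gripper open.
Joint ranges: [-2.91, 2.91], [-0.3, 2.13], [-1.5, 1.42], [0.17, 2.43], [-1.26, 4.41], [0.16, 1.93], [-2.52, 2.52]. Speed limits (rad/s): [1.89, 1.89, 2.39, 2.39, 3.01, 3.01, 3.01].

## Interface

Orientations are given as [roll, pitch, yaw] about the fixed x, y, z axes, in that order (R = Rz(yaw) Ry(pitch) Rx(roll)).
In Python, from workcell import monitor, grab_frame, workorder gives the robot as it stands.
- The arm moves only by the tool drive_tool, never from a script. Its argument "steps" is one flat list of numbers, 5 for each row, row after row: the finger opening in mm, from 0 to 85.4, then the shift along the world's x, y, z in mm, then the turn about the world's z in degrees. In form: [fingers, tx, ty, tz, twist, fingers, tx, ty, tz, twist, ...]. A call has exactly 5 rows; each row shifts and turns the commanded pose from where the row before left it; what a row does not reach is not made up. A row lasts 1/12 s, in which the tool goes at most 41.7 mm and 7.16 degrees, less where a joint would pass 70% of its speed; a pose out of reach is approached as far as the arm can. A call is refused whole if a number of a shift passes 41.7 or a number of a turn 7.16, either way. A call with a gripper value outside its range is refused whole. The fingers move at their own pace and stop on an object; "grip_force" is the grip in N (left out, the last holds). Time passes only in rows, so rows that do not move let the fingers close, or fill a call up. It gives the time, the measured TCP pose, the force and the opening at its end, in the units of the state.
- monitor.observe(): the state, without advancing time (a new reading comes with each control period).
- grab_frame(name): name is "scene" or "side" or "wrist"; returns a dict with "frame" (480x640x3 uint8, red, green, blue), "vertical_fov" (degrees; the focal length in pixels is half the picture's height over the tangent of half this angle, whatever the lens; pixels are square), "cx", "cy" (the principal point, pixels), "xyz" and "orientation" of the camera in the world. Camera axes: x right, y down, z forward; pixel columns grow to the right and rows downward; lengths in m; the calibration is good to about 2 mm. The wrist camera is an equidistant fisheye: a pixel r from the principal point sees the ray r / f radians off the axis. A picture is of the moment at which its call begins. There is no depth.
- workorder.job_done(): hands the job in, once; it reports no verdict.
The state is a dict: "clock": time; "qpos": joint angles; "qd": joint speeds; "joint_efforts": joint torques, N m; "position": TCP position; "tool_rot": TCP orientation; "force": force on the tool from outside, world axes, zero at the start; "moment": the same for the moment, N m; "grip_width": finger opening in m.
Only numpy, scipy, OpenCV 4.12 (cv2) and the standard library are available. Lean on these libraries where they do the work, as an engineer would, in place of code of your own. Each camera call takes 0.05 s, during which the arm holds its last target. There are 200 camera calls.

## Working session

There is one attempt and no reset: what is moved stays moved. The work goes in short steps, Python scripts to look and compute and a tool call to move; the robot and the scene stay as the last step left them, time stands still between calls to the robot, and variables do not carry over. Pictures are saved under pics/ and viewed, about 8 in all and at most 12, crops included, and the job is handed in when it is done.

Besides the shell and the picture viewer there is one more tool, called as name(argument=value, ...), one argument or row to a line, values as JSON. drive_tool: Moves the arm, as the interface text tells. Its arguments: {"type":"object","properties":{"steps":{"type":"array"},"grip_force":{"type":"number"}},"required":["steps"]}

```bash
mkdir -p pics; ls; cat > h.py <<'E'
import numpy as np, cv2
from workcell import monitor, grab_frame, workorder
from scipy.spatial.transform import Rotation as R
def rot(o):
    o=np.array(o,float)
    if o.shape==(3,3): return o
    return R.from_euler('xyz',o).as_matrix() if o.size==3 else R.from_quat(o).as_matrix()
def save(f,n): cv2.imwrite('pics/'+n,f['frame'][:,:,::-1])
def foc(f): return 240/np.tan(np.radians(f['vertical_fov'])/2)
def px2w(f,u,v,z,fish=False):
    fo=foc(f);a=np.array([u-f['cx'],v-f['cy']])
    if fish:
        r=np.hypot(*a);t=r/fo;d=np.array([*(a/max(r,1e-9)*np.sin(t)),np.cos(t)])
    else: d=np.array([*a/fo,1])
    d=rot(f['orientation'])@d;p=np.array(f['xyz']);return p+d*(z-p[2])/d[2]
def w2px(f,P,fish=False):
    c=rot(f['orientation']).T@(np.array(P)-np.array(f['xyz']));fo=foc(f)
    if fish:
        r=np.hypot(c[0],c[1]);t=np.arctan2(r,c[2]);return np.array([f['cx']+fo*t*c[0]/r,f['cy']+fo*t*c[1]/r])
    return np.array([f['cx']+fo*c[0]/c[2],f['cy']+fo*c[1]/c[2]])
E
python3 - <<'E'
from h import *
import pickle
for n in ('scene','wrist','side'):
    f=grab_frame(n);save(f,n+'0.png');pickle.dump(f,open(n+'0.pkl','wb'))
    print(n,f['vertical_fov'],f['cx'],f['cy'],f['xyz'],f['orientation'])
print(monitor.observe())
E
```

```text
pics
scene 54.993432132594904 323.13474370608355 234.13422925360572 [ 1.13104966 -0.56953248  0.77162101] [-2.32677504  0.00590735  0.86054528]
wrist 65.70646984690485 317.3404876481296 241.88932162488805 [0.62402272 0.07102828 0.3730385 ] [ 2.86047425e+00  1.33956075e-03 -1.77797615e-03]
side 57.30590892758329 326.6284172239506 244.09385438839095 [-0.008476   -0.88715086  0.59323422] [-2.04898047  0.01157209 -0.62089482]
{'clock': 0.15, 'qpos': array([-0.07022724,  0.52187347, -0.03631872,  1.59984573,  0.02115733,
        1.0210875 , -0.11275957]), 'qd': array([-0.00030554, -0.00090189, -0.00189016, -0.00058769,  0.00018678,
       -0.00147721, -0.00055037]), 'joint_efforts': array([ 4.00798544e-04, -9.27376485e+01,  1.98035471e+00, -3.70049715e+01,
        1.79930578e-02,  6.46477114e-03, -1.41420460e-05]), 'position': array([ 6.24774887e-01, -3.93234192e-06,  2.44871504e-01]), 'tool_rot': array([-1.57081875e+00,  8.31190179e-04,  2.49254962e-05]), 'force': array([0.02392381, 0.10909769, 0.56241148]), 'moment': array([ 0.01999248, -0.00830251,  0.00136636]), 'grip_width': 0.08543844711424138}
```

View pics/scene0.png

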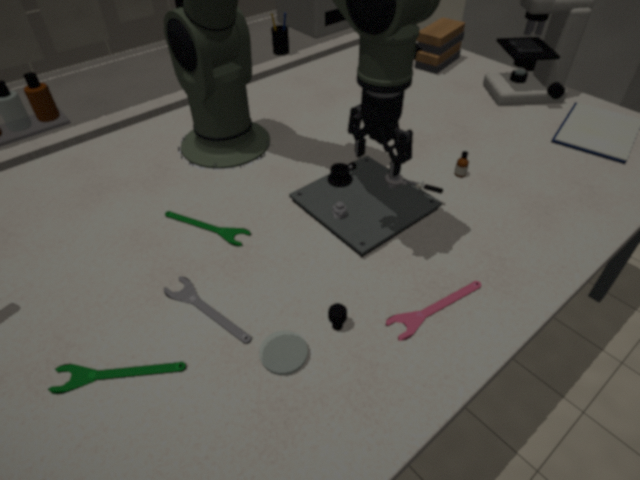

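View pics/wrist0.png

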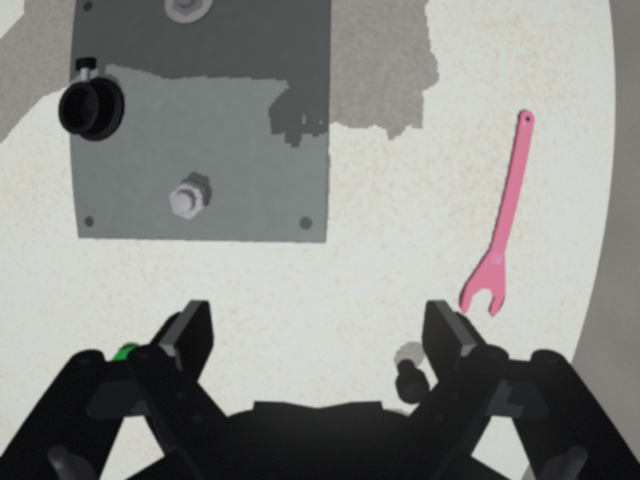

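The scene view shows the bare steel spanner, jaw about (183,291) and tail (247,340), and the plate with the neighbour stud (340,210) and wrench stud (~395,182). In the wrist view the plate is nearly aligned with the world, with studs at (188,200) and (188,5).

```bash
python3 - <<'E'
from h import *
import pickle
s=pickle.load(open('scene0.pkl','rb'));w=pickle.load(open('wrist0.pkl','rb'))
for n,u,v,z in [('jaw',183,291,.004),('tail',247,340,.004),('nb',340,208,.06),('plateR',441,205,.026),('plateF',364,250,.026),('plateL',291,197,.026),('grip',432,188,.048),('dish',286,353,.01),('eye',338,325,0),('bottle',461,175,0),('pink',405,320,0)]:print(n,px2w(s,u,v,z).round(4))
for n,u,v,z in [('corL',78,237,.026),('corR',326,242,.026),('nb',185,200,.063),('st',187,3,.063)]:print(n,px2w(w,u,v,z,True).round(4))
c1=cv2.resize(s['frame'][150:260,285:475],None,fx=4,fy=4,interpolation=cv2.INTER_CUBIC)
c2=cv2.resize(pickle.load(open('side0.pkl','rb'))['frame'],(400,300))
cv2.imwrite('pics/c1.png',c1[:,:,::-1])
E
```

```text
jaw [ 0.448  -0.3857  0.004 ]
tail [ 0.6417 -0.3509  0.004 ]
nb [0.5134 0.0093 0.06  ]
plateR [0.6425 0.2366 0.026 ]
plateF [ 0.6294 -0.0215  0.026 ]
plateL [ 0.3683 -0.0287  0.026 ]
grip [0.5987 0.2493 0.048 ]
dish [ 0.718  -0.3129  0.01  ]
eye [ 0.7298 -0.191   0.    ]
bottle [0.5785 0.4116 0.    ]
pink [ 0.81   -0.0798  0.    ]
corL [ 0.3531 -0.0231  0.026 ]
corR [ 0.6318 -0.0293  0.026 ]
nb [0.5069 0.0201 0.063 ]
st [0.5106 0.1976 0.063 ]
```

View pics/side0.png

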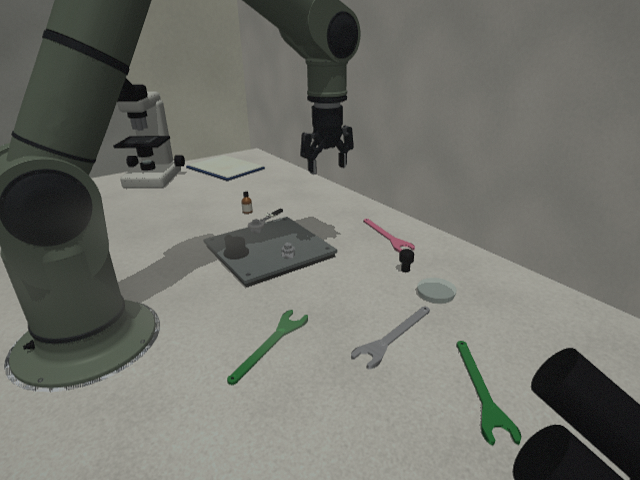

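drive_tool(
  steps=[60,-6.5,-25,0,6.7,60,-6.5,-25,0,6.7,60,-6.5,-25,0,6.7,60,-6.5,-25,0,6.7,60,-6.5,-25,0,6.7],
)

```text
clock: 0.57
position: [0.5919, -0.1261, 0.2451]
tool_rot: [-1.571, 0.0, 0.591]
force: [0.1, 0.1, -1.1]
grip_width: 0.06
```

drive_tool(
  steps=[60,-6.5,-25,0,6.7,60,-6.5,-25,0,6.7,60,-6.5,-25,0,6.7,60,-6.5,-25,0,6.7,60,-6.5,-25,0,6.7],
)

```text
clock: 0.98
position: [0.5594, -0.2512, 0.2451]
tool_rot: [-1.57, 0.0, 1.175]
force: [0.8, -0.6, 0.2]
grip_width: 0.06
```

drive_tool(
  steps=[60,-6.5,-25,0,6.7,60,-6.5,-25,0,6.7,60,-6.5,-25,0,6.7,60,-6.5,-25,0,6.7,60,-6.5,-25,0,6.7],
)

```text
clock: 1.4
position: [0.5269, -0.3762, 0.2451]
tool_rot: [-1.57, -0.0, 1.76]
force: [0.6, -0.4, 0.8]
grip_width: 0.06
```

```bash
python3 - <<'E'
from h import *
import pickle
d=monitor.observe();print(d['position'],d['tool_rot'],d['grip_width'])
for n in('wrist','scene'):
    f=grab_frame(n);save(f,n+'1.png');pickle.dump(f,open(n+'1.pkl','wb'))
f=pickle.load(open('scene1.pkl','rb'))
cv2.imwrite('pics/c1.png',cv2.resize(f['frame'][140:260,280:480],None,fx=4,fy=4,interpolation=cv2.INTER_CUBIC)[:,:,::-1])
E
```

```text
[ 0.52685634 -0.37623734  0.2450735 ] [-1.57048555e+00 -2.75258695e-04  1.75968064e+00] 0.06004316814522259
```

View pics/wrist1.png

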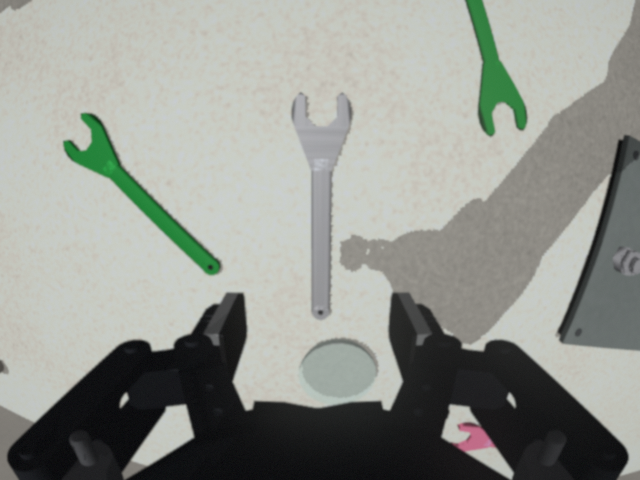

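View pics/c1.png

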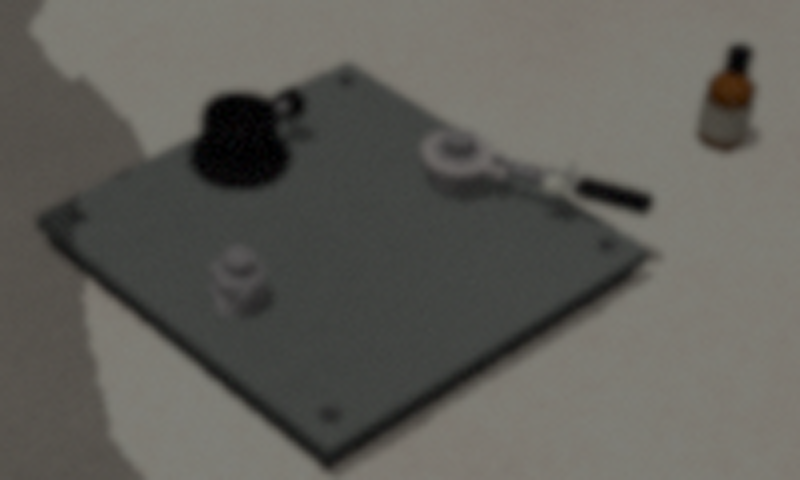

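The wrist view shows the steel spanner near vertical in the image: prong tips (300,95)/(347,95), tail (320,318). The crop shows the wrench pointing to plate +x+y, with its grip at crop (615,195).

```bash
python3 - <<'E'
from h import *
import pickle
w=pickle.load(open('wrist1.pkl','rb'));s=pickle.load(open('scene1.pkl','rb'))
g=cv2.cvtColor(w['frame'],cv2.COLOR_RGB2HSV).astype(int)
# handle edges: low-intensity grey vs bench
for v in range(170,310,20):
    row=w['frame'][v,295:350].sum(1);print(v,(np.where(row<row.max()*0.85)[0]+295)[[0,-1]])
T=px2w(w,320.5,318,.006,True)
A=px2w(w,321.5,170,.008,True);B=px2w(w,320.5,300,.008,True)
tips=[px2w(w,300,95,.008,True),px2w(w,347,95,.008,True)]
d=(A-B)[:2];d/=np.linalg.norm(d);print('ang',np.degrees(np.arctan2(d[1],d[0])),T,A,B,tips)
m=(tips[0]+tips[1])/2;print('len',(m-T)[:2]@d, 'gripTail',T[:2]+140*d/1000,'gripTip',m[:2]-d*.101)
def c(u,v,z):return px2w(s,280+u/4,140+v/4,z)
for n,u,v,z in [('R',648,254,.026),('F',330,462,.026),('L',40,222,.026),('B',348,66,.026),('nbtop',240,254,.063),('sttop',461,143,.063),('grip',614,193,.052),('gripend',651,203,.050),('gripin',577,185,.05)]:print(n,c(u,v,z).round(4))
E
```

```text
170 [312 333]
190 [311 331]
210 [311 331]
230 [311 331]
250 [311 349]
270 [311 330]
290 [311 330]
ang -169.5557656058135 [ 0.64651697 -0.34934896  0.006     ] [ 0.48743965 -0.37887776  0.008     ] [ 0.62382598 -0.35373733  0.008     ] [array([ 0.4184954 , -0.41311045,  0.008     ]), array([ 0.40985933, -0.36855061,  0.008     ])]
len 0.23600987318188635 gripTail [ 0.50883652 -0.37472795] gripTip [ 0.51350398 -0.37252141]
R [0.6404 0.2432 0.026 ]
F [ 0.6396 -0.0362  0.026 ]
L [ 0.3617 -0.0268  0.026 ]
B [0.3652 0.2492 0.026 ]
nbtop [0.5036 0.0182 0.063 ]
sttop [0.5141 0.2013 0.063 ]
grip [0.6048 0.2468 0.052 ]
gripend [0.6253 0.2586 0.05  ]
gripin [0.5825 0.2378 0.05  ]
```

drive_tool(
  steps=[45,-8,1.5,-35,-0.4,45,-8,1,-35,0,45,0,0,-35,0,45,0,0,-35,0,45,0,0,-35,0],
  grip_force=60,
)

```text
clock: 1.92
position: [0.5113, -0.372, 0.0688]
tool_rot: [-1.571, -0.0, 1.746]
force: [1.2, -0.8, 0.1]
grip_width: 0.0446
```

drive_tool(
  steps=[45,0,0,-25,0,45,0,0,-15,0,45,0,0,-8,0,45,0,0,-5,0,45,0,0,0,0],
)

```text
clock: 2.33
position: [0.5118, -0.3725, 0.0174]
tool_rot: [-1.571, 0.0, 1.747]
force: [0.2, 0.5, 0.6]
grip_width: 0.0451
```

drive_tool(
  steps=[10,0,0,0,0,10,0,0,0,0,10,0,0,0,0,10,0,0,0,0,10,0,0,0,0],
)

```text
clock: 2.75
position: [0.5122, -0.3733, 0.019]
tool_rot: [-1.572, 0.002, 1.747]
force: [-1.6, -0.8, 9.0]
grip_width: 0.0173
```

drive_tool(
  steps=[10,0,0,8,0,10,0,0,12,0,10,0,0,15,0,10,0,0,15,0,10,0,0,0,0],
)

```text
clock: 3.17
position: [0.5129, -0.3735, 0.0714]
tool_rot: [-1.574, 0.003, 1.747]
force: [0.4, -0.4, -2.8]
grip_width: 0.0166
```

```bash
python3 - <<'E'
from h import *
import pickle
d=monitor.observe();print({k:d[k].round(3) if hasattr(d[k],'round') else d[k] for k in d})
for n in('wrist','side'):
    f=grab_frame(n);save(f,n+'2.png');pickle.dump(f,open(n+'2.pkl','wb'))
f=pickle.load(open('side2.pkl','rb'))
a=cv2.resize(pickle.load(open('wrist2.pkl','rb'))['frame'][60:400,170:470],(530,600))
u,v=w2px(f,[.51,-.373,.03]).astype(int)
b=cv2.resize(f['frame'][v-150:v+100,u-60:u+60],None,fx=2.25,fy=2.4)
cv2.imwrite('pics/c2.png',np.hstack([a,b[:600]])[:,:,::-1])
E
```

```text
{'clock': 3.1667, 'qpos': array([ 0.751,  0.765, -0.326,  1.684,  0.335,  0.742,  2.009]), 'qd': array([-0.008,  0.042,  0.016,  0.02 ,  0.021, -0.054, -0.016]), 'joint_efforts': array([   0.578, -104.668,   -6.039,  -26.619,   -0.356,    1.156,
          0.264]), 'position': array([ 0.513, -0.373,  0.071]), 'tool_rot': array([-1.574,  0.003,  1.747]), 'force': array([ 0.378, -0.439, -2.837]), 'moment': array([-0.074, -0.021,  0.025]), 'grip_width': 0.016624758420111532}
```

View pics/c2.png

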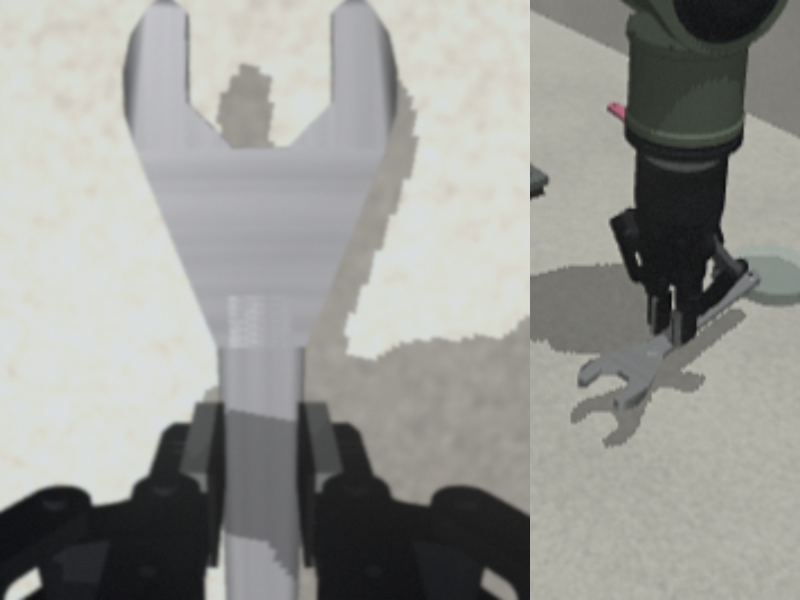

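The spanner is held across the handle, jaw ahead. I'll check for pitch using the known widths.

```bash
cat >> h.py <<'E'
from scipy.optimize import brentq
def hz(f,a,b,L): return brentq(lambda z:np.linalg.norm(px2w(f,*a,z,True)-px2w(f,*b,z,True))-L,0,.25)
E
python3 - <<'E'
from h import *
import pickle
w=pickle.load(open('wrist2.pkl','rb'));k=530/300;kv=600/340
P=lambda u,v:(170+u/k,60+v/kv)
print('jaw z',hz(w,P(188.5,60),P(331.5,60),.0312),'head z',hz(w,P(124,72),P(398,75),.058),'handle z',hz(w,P(219,370),P(304,370),.020))
z=.063
for n,q in [('neck',P(261,347)),('throat',P(261,148)),('tips',P(260,0)),('jawmid',P(260,60))]:print(n,px2w(w,*q,z,True).round(4))
E
```

```text
jaw z 0.0538781598263897 head z 0.059741790004517216 handle z 0.05485686236691171
neck [ 0.4875 -0.3771  0.063 ]
throat [ 0.4452 -0.3845  0.063 ]
tips [ 0.4145 -0.3902  0.063 ]
jawmid [ 0.4271 -0.3879  0.063 ]
```

drive_tool(
  steps=[10,1,20,22,-6.2,10,1,29,22,-6.2,10,1,29,22,-6.2,10,1,29,22,-6.2,10,1,29,0,-6.2],
)

```text
clock: 3.68
position: [0.5177, -0.2357, 0.1584]
tool_rot: [-1.575, -0.0, 1.2]
force: [2.2, -0.1, -3.5]
grip_width: 0.0171
```

drive_tool(
  steps=[10,1,29,0,-6.2,10,1,29,0,-6.2,10,1,29,0,-6.2,10,1,29,0,-6.2,10,1,29,0,-6.2],
)

```text
clock: 4.1
position: [0.521, -0.0901, 0.1548]
tool_rot: [-1.57, 0.001, 0.659]
force: [0.1, -0.2, -2.9]
grip_width: 0.0172
```

drive_tool(
  steps=[10,1,29,0,-6.2,10,1,29,0,-6.2,10,1,29,0,-6.2,10,1,29,0,-6,10,1,25,0,-6],
)

```text
clock: 4.52
position: [0.526, 0.0516, 0.1548]
tool_rot: [-1.571, 0.001, 0.127]
force: [0.9, 0.4, -4.5]
grip_width: 0.0172
```

drive_tool(
  steps=[10,2,12,0,0,10,2,0,0,0,10,0,0,0,0,10,0,0,0,0,10,0,0,0,0],
)

```text
clock: 4.93
position: [0.5304, 0.0602, 0.1551]
tool_rot: [-1.571, 0.0, 0.13]
force: [-0.2, 0.5, -4.1]
grip_width: 0.0168
```

```bash
python3 - <<'E'
from h import *
import pickle
d=monitor.observe();print(d['position'],d['tool_rot'],d['force'],d['grip_width'])
f=grab_frame('wrist');save(f,'wrist3.png');pickle.dump(f,open('wrist3.pkl','wb'))
f=grab_frame('side');pickle.dump(f,open('side3.pkl','wb'))
f=pickle.load(open('wrist3.pkl','rb'))
cv2.imwrite('pics/c3.png',cv2.resize(f['frame'][0:400,100:620],(780,600),interpolation=cv2.INTER_CUBIC)[:,:,::-1])
E
```

```text
[0.53035988 0.06016881 0.15510035] [-1.57119781e+00  4.88688233e-04  1.30032329e-01] [-0.22027581  0.54973318 -4.08229508] 0.016849327149804503
```

View pics/c3.png

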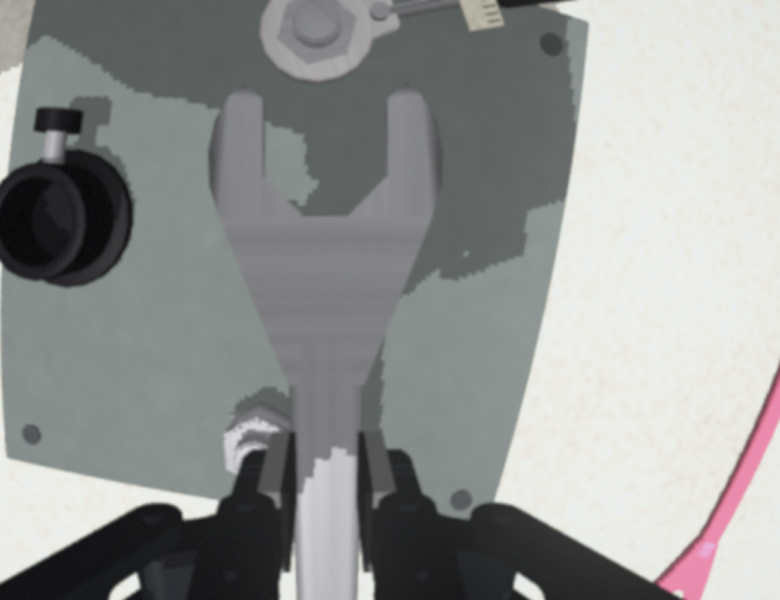

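The view shows the stud/ring at crop (317,22), plate holes at (550,44), (31,434), (460,499) and the neighbour nut (255,440); the spanner jaw is in line below the stud.

```bash
python3 - <<'E'
from h import *
import pickle
w=pickle.load(open('wrist3.pkl','rb'))
P=lambda u,v:(100+u/1.5,v/1.5)
for n,u,v,z in [('studtop',317,20,.063),('ring',317,25,.054),('ringL',261,28,.05),('ringR',374,28,.05),('h1',550,44,.026),('h2',31,434,.026),('h3',460,499,.026),('wscale',487,10,.05),
 ('throat',326,216,.143),('tips',325,90,.143),('neck',326,387,.143)]:print(n,px2w(w,*P(u,v),z,True).round(4))
print(hz(w,P(265,130),P(387,130),.0312), hz(w,P(291,420),P(359,420),.02))
E
```

```text
studtop [0.507  0.2059 0.063 ]
ring [0.5068 0.2067 0.054 ]
ringL [0.4835 0.2043 0.05  ]
ringR [0.5302 0.21   0.05  ]
h1 [0.6164 0.2293 0.026 ]
h2 [ 0.3719 -0.0052  0.026 ]
h3 [ 0.6113 -0.0098  0.026 ]
wscale [0.5772 0.2287 0.05  ]
throat [0.5207 0.1281 0.143 ]
tips [0.5163 0.16   0.143 ]
neck [0.5264 0.0838 0.143 ]
0.1385025871358629 0.13128640499297448
```

drive_tool(
  steps=[10,-1,2,-25,0,10,-1,3,-25,0,10,-1,3,-22,0,10,-1,3,-18,0,10,-1,0,-10,0],
)

```text
clock: 5.45
position: [0.5247, 0.0724, 0.0535]
tool_rot: [-1.571, 0.002, 0.131]
force: [-0.3, 0.6, -4.0]
grip_width: 0.0169
```

drive_tool(
  steps=[10,0,0,0,0,10,0,0,0,0,10,0,0,0,0,10,0,0,0,0,10,0,0,0,0],
)

```text
clock: 5.87
position: [0.5261, 0.0724, 0.0562]
tool_rot: [-1.571, -0.002, 0.131]
force: [0.5, -0.6, -3.5]
grip_width: 0.0172
```

```bash
python3 - <<'E'
from h import *
import pickle
d=monitor.observe();print(d['position'],d['tool_rot'],d['force'],d['grip_width'])
f=grab_frame('wrist');save(f,'wrist4.png');pickle.dump(f,open('wrist4.pkl','wb'))
cv2.imwrite('pics/c4.png',cv2.resize(f['frame'][0:300,150:550],(800,600),interpolation=cv2.INTER_CUBIC)[:,:,::-1])
E
```

```text
[0.52606725 0.07239471 0.05623174] [-1.57067696e+00 -1.50048090e-03  1.30538069e-01] [ 0.46529044 -0.64188137 -3.50877835] 0.017156064591564782
```

View pics/c4.png

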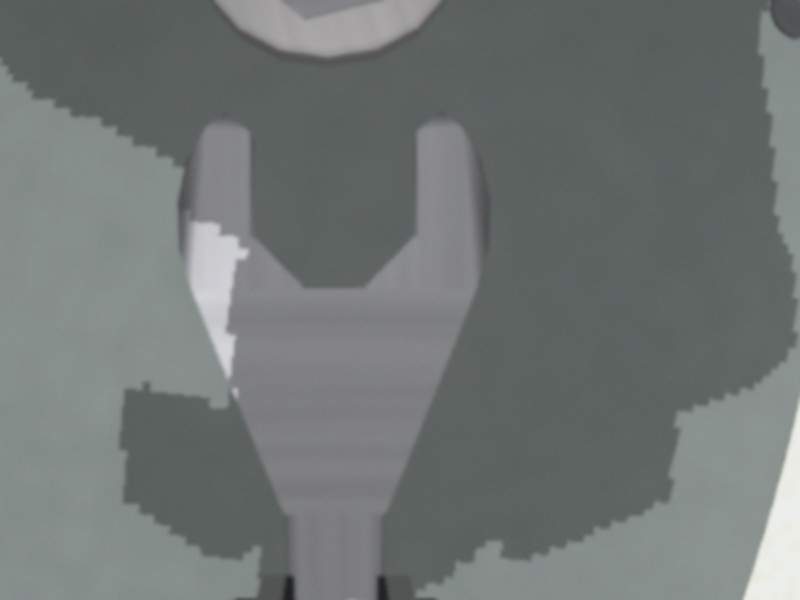

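```bash
python3 - <<'E'
from h import *
import pickle
w=pickle.load(open('wrist4.pkl','rb'))
P=lambda u,v:(150+u/2,v/2)
for z in (.044,.05,.054):
    p=[px2w(w,*P(u,v),z,True)[:2] for u,v in [(213,0),(443,0),(328,57),(260,37),(398,37)]]
    A=np.array([[2*x,2*y,1] for x,y in p]);s=np.linalg.lstsq(A,[x*x+y*y for x,y in p],rcond=None)[0]
    print(z,'ring c',s[:2].round(4),'r',np.sqrt(s[2]+s[0]**2+s[1]**2).round(4))
print(hz(w,P(250,200),P(416,200),.0312),hz(w,P(290,540),P(382,540),.02))
for n,u,v in [('tips',333,120),('throat',334,288),('neck',336,512),('jL',250,200),('jR',416,200)]:print(n,px2w(w,*P(u,v),.0455,True).round(4))
E
```

```text
0.044 ring c [0.5061 0.2103] r 0.0253
0.05 ring c [0.5066 0.2074] r 0.0242
0.054 ring c [0.5068 0.2055] r 0.0235
0.04268099032465774 0.033170322927624694
tips [0.512  0.172  0.0455]
throat [0.5163 0.1404 0.0455]
neck [0.5222 0.0974 0.0455]
jL [0.4988 0.155  0.0455]
jR [0.5291 0.1589 0.0455]
```

drive_tool(
  steps=[10,-0.5,0,-5,0,10,0,0,-3,0,10,0,0,-2,0,10,0,0,0,0,10,0,0,0,0],
)

```text
clock: 6.33
position: [0.5248, 0.0725, 0.0451]
tool_rot: [-1.571, 0.0, 0.131]
force: [-1.4, -0.8, -1.3]
grip_width: 0.0167
```

drive_tool(
  steps=[10,0,0,-1,0,10,0,0,0,0,10,-0.7,4,0,0,10,-0.7,4,0,0,10,-0.7,4,0,0],
)

```text
clock: 6.75
position: [0.524, 0.0826, 0.045]
tool_rot: [-1.573, -0.002, 0.129]
force: [1.0, -12.3, 13.7]
grip_width: 0.0163
```

drive_tool(
  steps=[10,-0.7,4,0,0,10,-0.7,4,0,0,10,-0.6,4,0,0,10,0,0,0,0,10,0,0,0,0],
)

```text
clock: 7.17
position: [0.5219, 0.0956, 0.045]
tool_rot: [-1.572, -0.002, 0.13]
force: [1.1, -6.3, 13.5]
grip_width: 0.017
```

drive_tool(
  steps=[10,-0.5,3,0.4,0,10,-0.5,3,0,0,10,-0.4,3,0,0,10,-0.4,3,0,0,10,0,0,0,0],
)

```text
clock: 7.58
position: [0.5197, 0.1081, 0.045]
tool_rot: [-1.572, -0.001, 0.13]
force: [0.4, -4.5, 7.6]
grip_width: 0.017
```

drive_tool(
  steps=[10,-0.4,3,0,0,10,-0.4,3,0,0,10,-0.4,3,0,0,10,0,0,0,0,10,0,0,0,0],
)

```text
clock: 8.0
position: [0.5185, 0.117, 0.045]
tool_rot: [-1.571, -0.001, 0.13]
force: [0.6, -4.9, 8.5]
grip_width: 0.017
```

drive_tool(
  steps=[10,-0.1,1,0,0,10,-0.1,1,0,0,10,-0.1,1,0,0,10,0,0,0,0,10,0,0,0,0],
)

```text
clock: 8.42
position: [0.5182, 0.1195, 0.045]
tool_rot: [-1.572, -0.001, 0.13]
force: [0.7, -7.0, 8.8]
grip_width: 0.0168
```

drive_tool(
  steps=[10,-0.1,1,0,0,10,-0.1,1,0,0,10,0,0,0,0,10,0,0,0,0,10,0,0,0,0],
)

```text
clock: 8.83
position: [0.518, 0.1214, 0.045]
tool_rot: [-1.572, -0.001, 0.13]
force: [0.7, -7.9, 9.4]
grip_width: 0.017
```

drive_tool(
  steps=[10,-0.1,1,0,0,10,-0.1,1,0,0,10,0,0,0,0,10,0,0,0,0,10,0,0,0,0],
)

```text
clock: 9.25
position: [0.5179, 0.1224, 0.045]
tool_rot: [-1.573, -0.001, 0.129]
force: [1.5, -12.8, 9.7]
grip_width: 0.0168
```

```bash
python3 - <<'E'
from h import *
import pickle
d=monitor.observe();print(d['position'],d['tool_rot'],d['force'],d['moment'])
f=grab_frame('wrist');save(f,'wrist5.png');pickle.dump(f,open('wrist5.pkl','wb'))
cv2.imwrite('pics/c5.png',cv2.resize(f['frame'][0:300,120:520],(800,600),interpolation=cv2.INTER_CUBIC)[:,:,::-1])
E
```

```text
[0.51787004 0.1224348  0.04502193] [-1.57282790e+00 -6.54698037e-04  1.29020868e-01] [  1.50614843 -12.84166488   9.72285926] [-2.92446711 -0.28534252  0.00302355]
```

View pics/c5.png

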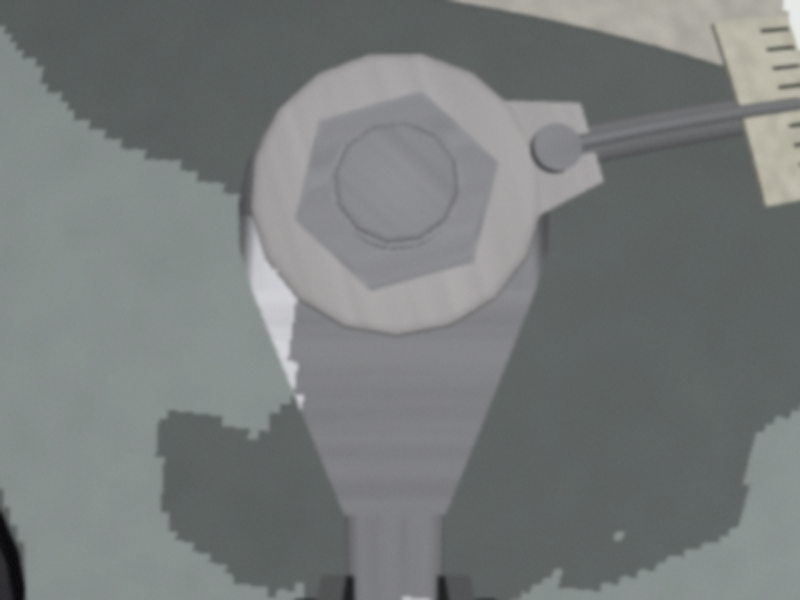

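The spanner head is under the ring, centred at about crop (396,192), neck (395,512). The wrench beam leaves through (557,147).

```bash
python3 - <<'E'
from h import *
import pickle
w=pickle.load(open('wrist5.pkl','rb'))
P=lambda u,v:(120+u/2,v/2)
c=px2w(w,*P(395,193),.051,True);n=px2w(w,*P(395,512),.034,True)
print('ring',c,'stud',px2w(w,*P(396,183),.063,True),'neck',n,np.linalg.norm((c-n)[:2]), np.degrees(np.arctan2(*(c-n)[[1,0]])))
for u,v in [(557,147),(742,113),(800,104)]:
    q=px2w(w,*P(u,v),.05,True);print(q,np.degrees(np.arctan2(q[1]-c[1],q[0]-c[0])))
a=.031;print([hz(w,P(248,180),P(544,180),.058)])
s=pickle.load(open('scene1.pkl','rb'))
for L in (80,105,130):
  for t in (20,25,30):
    p=w2px(s,[c[0]+L/1e3*np.cos(np.radians(t)),c[1]+L/1e3*np.sin(np.radians(t)),.048]);print(L,t,((p-[280,140])*4).round())
E
```

```text
ring [0.50631201 0.20632412 0.051     ] stud [0.50642165 0.20653896 0.063     ] neck [0.51388584 0.14726062 0.034     ] 0.059547123755474086 97.30727328495763
[0.53171605 0.21842468 0.05      ] 25.469598741760763
[0.56431869 0.23251712 0.05      ] 24.301629236172165
[0.57608449 0.2378139  0.05      ] 24.29065013403528
[0.0264796649613501]
80 20 [571. 189.]
80 25 [575. 183.]
80 30 [577. 177.]
105 20 [609. 201.]
105 25 [613. 193.]
105 30 [616. 185.]
130 20 [647. 213.]
130 25 [652. 203.]
130 30 [655. 193.]
```

drive_tool(
  steps=[12,0,-0.8,0.3,0,25,0,0,0,0,35,0,0,0,0,40,0,0,0,0,40,0,0,0,0],
)

```text
clock: 9.72
position: [0.5172, 0.124, 0.045]
tool_rot: [-1.571, -0.0, 0.131]
force: [-0.1, -0.2, 0.9]
grip_width: 0.0397
```

drive_tool(
  steps=[40,0,0,3,0,40,0,0,12,0,40,0,0,25,0,40,0,0,30,0,40,0,0,30,0],
)

```text
clock: 10.13
position: [0.5169, 0.1236, 0.1469]
tool_rot: [-1.571, 0.0, 0.131]
force: [0.3, 0.6, 1.5]
grip_width: 0.0399
```

drive_tool(
  steps=[40,5.2,8,0,6.7,40,5.2,8,0,6.7,40,5.2,8,0,6.7,40,5.2,8,0,6.7,40,5.2,8,0,6.7],
)

```text
clock: 10.55
position: [0.5435, 0.1641, 0.1462]
tool_rot: [-1.571, -0.001, 0.721]
force: [-0.9, -0.5, -0.3]
grip_width: 0.0399
```

drive_tool(
  steps=[40,5.2,8,0,6.7,40,5.2,8,0,6.7,40,5.2,8,0,6.7,40,5.2,8,0,6.7,40,5.2,8,0,6.7],
)

```text
clock: 10.97
position: [0.5695, 0.2039, 0.1461]
tool_rot: [-1.572, 0.0, 1.306]
force: [0.1, -0.5, -1.3]
grip_width: 0.0398
```

drive_tool(
  steps=[40,5.2,8,0,6.7,40,5.2,8,0,6.7,40,5.2,8,0,6.7,40,5.2,8,0,6.7,40,5.2,8,0,6.7],
)

```text
clock: 11.38
position: [0.5956, 0.2438, 0.1462]
tool_rot: [-1.571, 0.001, 1.89]
force: [-0.5, -0.5, 0.8]
grip_width: 0.0401
```

drive_tool(
  steps=[40,5,8,0,6.7,40,0,0,0,0,40,0,0,0,0,40,0,0,0,0,40,0,0,0,0],
)

```text
clock: 11.8
position: [0.6, 0.2511, 0.1453]
tool_rot: [-1.571, 0.001, 1.999]
force: [0.3, 0.1, 0.7]
grip_width: 0.0399
```

```bash
python3 - <<'E'
from h import *
import pickle
d=monitor.observe();print(d['position'],d['tool_rot'],d['qpos'],d['force'],d['moment'])
f=grab_frame('wrist');save(f,'wrist6.png');pickle.dump(f,open('wrist6.pkl','wb'))
cv2.imwrite('pics/c6.png',cv2.resize(f['frame'],(800,600),interpolation=cv2.INTER_CUBIC)[:,:,::-1])
E
```

```text
[0.60003255 0.25106471 0.14533924] [-1.57076005e+00  6.56759275e-04  1.99858506e+00] [-0.21364829  0.70225393 -0.42673229  1.59616423  0.34394318  0.91852863
  1.23674382] [0.27844628 0.05959686 0.70422989] [-0.00296521 -0.00222183 -0.02116968]
```

View pics/c6.png

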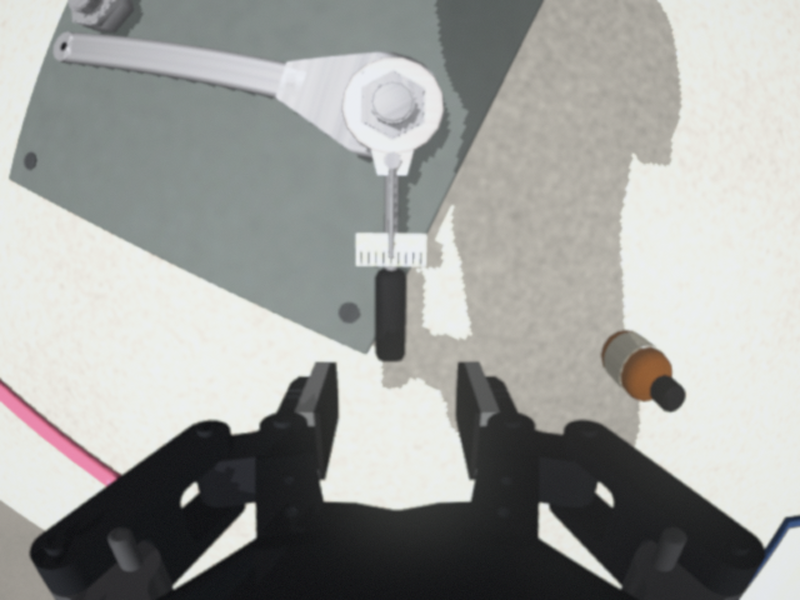

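The spanner lies fitted with its handle alongside the neighbour. Grip at view (391,315), head (392,103), bottle (640,370) clear on the right.

```bash
python3 - <<'E'
from h import *
import pickle
w=pickle.load(open('wrist6.pkl','rb'))
q=lambda u,v,z:px2w(w,u/1.25,v/1.25,z,True)
a=q(391,268,.054);b=q(391,361,.054);h=q(393,104,.052)
print(a,b,(a+b)/2,np.linalg.norm(a-b),h,np.linalg.norm(((a+b)/2-h)[:2]),np.degrees(np.arctan2(*((a+b)/2-h)[[1,0]])))
print('bottle',q(668,393,.075),q(625,345,.03))
t,n=q(64,47,.034),q(283,80,.034);print('tail',t,'neck',n,np.degrees(np.arctan2(*(n-t)[[1,0]])))
print('nb',q(100,12,.05))
E
```

```text
[0.57831136 0.23900183 0.054     ] [0.62261887 0.25891754 0.054     ] [0.60046512 0.24895968 0.054     ] 0.04857767695784202 [0.50620071 0.2073942  0.052     ] 0.10302168279679333 23.794876575477975
bottle [0.57300831 0.40231035 0.075     ] [0.56603867 0.39024536 0.03      ]
tail [ 0.53370246 -0.0037968   0.034     ] neck [0.51358393 0.1481218  0.034     ] 97.54376499176033
nb [0.50885596 0.02862118 0.05      ]
```

drive_tool(
  steps=[36,0.5,-1,-25,-0.5,36,0.5,-1,-25,0,36,0,0,-25,0,36,0,0,-15,0,36,0,0,-8,0],
)

```text
clock: 12.27
position: [0.6003, 0.2491, 0.0451]
tool_rot: [-1.568, 0.0, 1.992]
force: [-0.2, 1.5, 0.4]
grip_width: 0.036
```

```bash
python3 - <<'E'
from h import *
d=monitor.observe();print(d['position'],d['tool_rot'],d['force'],d['moment'])
for p in range(24,-50,-2):
    a,b=np.radians([p,p-2]);print(p,(105*(np.cos(b)-np.cos(a))).round(1),(105*(np.sin(b)-np.sin(a))).round(1),end=' | ')
E
```

```text
[0.6003348  0.2491252  0.04513067] [-1.56844399e+00  2.93584200e-04  1.99227646e+00] [-0.15365862  1.5358977   0.36740413] [ 0.02486993  0.02292316 -0.03185602]
24 1.4 -3.4 | 22 1.3 -3.4 | 20 1.2 -3.5 | 18 1.1 -3.5 | 16 0.9 -3.5 | 14 0.8 -3.6 | 12 0.7 -3.6 | 10 0.6 -3.6 | 8 0.4 -3.6 | 6 0.3 -3.7 | 4 0.2 -3.7 | 2 0.1 -3.7 | 0 -0.1 -3.7 | -2 -0.2 -3.7 | -4 -0.3 -3.7 | -6 -0.4 -3.6 | -8 -0.6 -3.6 | -10 -0.7 -3.6 | -12 -0.8 -3.6 | -14 -0.9 -3.5 | -16 -1.1 -3.5 | -18 -1.2 -3.5 | -20 -1.3 -3.4 | -22 -1.4 -3.4 | -24 -1.5 -3.3 | -26 -1.7 -3.3 | -28 -1.8 -3.2 | -30 -1.9 -3.1 | -32 -2.0 -3.1 | -34 -2.1 -3.0 | -36 -2.2 -2.9 | -38 -2.3 -2.8 | -40 -2.4 -2.8 | -42 -2.5 -2.7 | -44 -2.6 -2.6 | -46 -2.7 -2.5 | -48 -2.8 -2.4 |
```

drive_tool(
  steps=[36,1.4,-3.4,0,-2,36,1.3,-3.4,0,-2,36,1.2,-3.5,0,-2,36,1.1,-3.5,0,-2,36,0.9,-3.5,0,-2],
)

```text
clock: 12.68
position: [0.6078, 0.2322, 0.0481]
tool_rot: [-1.572, -0.0, 1.814]
force: [0.5, 1.0, 0.7]
grip_width: 0.0359
```

drive_tool(
  steps=[36,0.8,-3.6,0,-2,36,0.7,-3.6,0,-2,36,0.6,-3.6,0,-2,36,0.4,-3.6,0,-2,36,0.3,-3.7,0,-2],
)

```text
clock: 13.1
position: [0.6101, 0.2142, 0.0472]
tool_rot: [-1.571, -0.0, 1.641]
force: [1.0, 2.7, 1.2]
grip_width: 0.0356
```

drive_tool(
  steps=[36,0.2,-3.7,0,-2,36,0.1,-3.7,0,-2,36,-0.1,-3.7,0,-2,36,-0.2,-3.7,0,-2,36,-0.3,-3.7,0,-2],
)

```text
clock: 13.52
position: [0.6096, 0.1954, 0.047]
tool_rot: [-1.571, 0.0, 1.466]
force: [0.8, 2.8, 0.7]
grip_width: 0.0358
```

drive_tool(
  steps=[36,-0.4,-3.6,0,-2,36,-0.6,-3.6,0,-2,36,0,0,0,0,36,0,0,0,0,36,0,0,0,0],
)

```text
clock: 13.93
position: [0.6084, 0.1886, 0.0469]
tool_rot: [-1.571, 0.0, 1.4]
force: [0.8, 0.9, 0.2]
grip_width: 0.0362
```

drive_tool(
  steps=[36,-0.6,-3.6,0,-2,36,-0.7,-3.6,0,-2,36,-0.4,-1.8,0,-1,36,0,0,0,0,36,0,0,0,0],
)

```text
clock: 14.35
position: [0.6067, 0.1794, 0.0469]
tool_rot: [-1.57, 0.0, 1.312]
force: [-1.0, 1.0, 1.2]
grip_width: 0.036
```

drive_tool(
  steps=[36,-0.8,-3.6,0,-2,36,-0.9,-3.5,0,-2,36,0,0,0,0,36,0,0,0,0,36,0,0,0,0],
)

```text
clock: 14.77
position: [0.6053, 0.1724, 0.047]
tool_rot: [-1.571, 0.0, 1.243]
force: [-1.0, 1.5, 0.5]
grip_width: 0.036
```

drive_tool(
  steps=[36,-1,-3.5,0,-2,36,-1.2,-3.5,0,-2,36,0,0,0,0,36,0,0,0,0,36,0,0,0,0],
)

```text
clock: 15.18
position: [0.6029, 0.1657, 0.047]
tool_rot: [-1.571, -0.0, 1.173]
force: [-2.9, 3.8, 0.3]
grip_width: 0.0361
```

drive_tool(
  steps=[36,-1.3,-3.4,0,-2,36,0,0,0,0,36,0,0,0,0,36,0,0,0,0,36,0,0,0,0],
)

```text
clock: 15.6
position: [0.6017, 0.1625, 0.047]
tool_rot: [-1.571, -0.0, 1.139]
force: [-2.1, 4.3, -0.6]
grip_width: 0.0361
```

```bash
python3 - <<'E'
from h import *
import pickle
d=monitor.observe();print(d['position'],d['force'],d['moment'])
f=grab_frame('wrist');save(f,'wrist7.png');pickle.dump(f,open('wrist7.pkl','wb'))
d=monitor.observe();print(d['position'],d['force'],d['moment'])
cv2.imwrite('pics/c7.png',cv2.resize(f['frame'][0:480,0:640],(800,600),interpolation=cv2.INTER_CUBIC)[:,:,::-1])
E
```

```text
[0.60167168 0.16251214 0.04699989] [-2.0694809   4.2701815  -0.56576195] [1.07941708 0.38767563 0.11266368]
[0.60166955 0.16252282 0.04698793] [-2.38737423  4.40905067  0.17772206] [1.02080694 0.3384986  0.09867451]
```

View pics/c7.png

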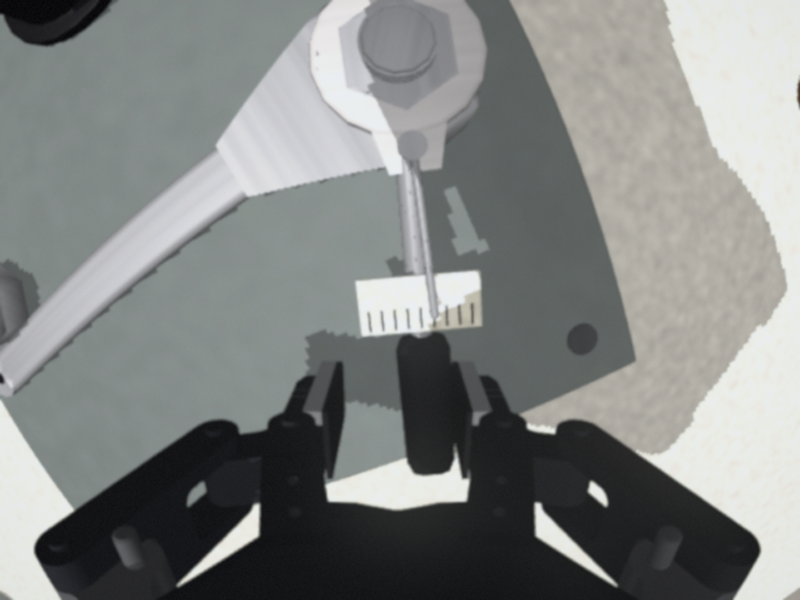

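The pad bears on the grip's counterclockwise side, and the pointer is about one tick off the scale centre (pointer tip (435,315), scale centre (419,315)), so the beam is loaded. I'll get the bend from geometry.

```bash
python3 - <<'E'
from h import *
import pickle
def ang(a,b): return np.degrees(np.arctan2(b[1]-a[1],b[0]-a[0]))
for n,scr,tip,g0,g1,sl,sr,ring in [('wrist6',(393,160),(391,258),(391,270),(391,358),(356,250),(427,250),(393,104)),('wrist7',(412,145),(435,316),(423.5,345),(429,465),(357,305),(481,298),(398,65))]:
    w=pickle.load(open(n+'.pkl','rb'))
    q=lambda p,z=.052:px2w(w,p[0]/1.25,p[1]/1.25,z,True)
    print(n,'pointer',ang(q(scr),q(tip)),'grip',ang(q(g0),q(g1)),'ring>grip',ang(q(ring),(q(g0)+q(g1))/2),'ring>screw',ang(q(ring),q(scr)))
    print(' scale w',np.linalg.norm(q(sl)-q(sr)),'pointer from ctr',np.linalg.norm(q(tip)-q(sl))-np.linalg.norm(q(sl)-q(sr))/2,'R screw,tip,grip',[np.linalg.norm((q(p)-q(ring))[:2]).round(4) for p in (scr,tip,g0,g1)],'ring',q(ring))
w=pickle.load(open('wrist7.pkl','rb'));t,n=[px2w(w,u/1.25,v/1.25,.034,True) for u,v in((6,383),(232,170))];print('handle',ang(t,n))
cv2.imwrite('pics/c8.png',np.vstack([cv2.resize(pickle.load(open('wrist6.pkl','rb'))['frame'][120:240,270:360],(450,600),interpolation=cv2.INTER_CUBIC)])[:,:,::-1])
E
```

```text
wrist6 pointer 23.167584960186932 grip 24.20392455843598 ring>grip 23.782269239431052 ring>screw 24.393142652487345
 scale w 0.03435292014579064 pointer from ctr 0.00022991586116839074 R screw,tip,grip [np.float64(0.027), np.float64(0.0742), np.float64(0.0801), np.float64(0.1265)] ring [0.50620071 0.2073942  0.052     ]
wrist7 pointer -16.692502816075166 grip -21.066756126536006 ring>grip -19.801996859392034 ring>screw -15.321028764412675
 scale w 0.03455385562521503 pointer from ctr 0.004667749294349145 R screw,tip,grip [np.float64(0.022), np.float64(0.0692), np.float64(0.0774), np.float64(0.1195)] ring [0.51093116 0.2051715  0.052     ]
handle 97.74206160413634
```

drive_tool(
  steps=[36,-0.5,-1,0,-0.6,36,-0.4,-0.9,0,-0.6,36,0,0,0,0,36,0,0,0,0,36,0,0,0,0],
)

```text
clock: 16.07
position: [0.6008, 0.1609, 0.047]
tool_rot: [-1.571, -0.001, 1.118]
force: [-2.1, 6.4, -0.5]
grip_width: 0.0362
```

```bash
cat > st.py <<'E'
from h import *
import pickle,sys
f=grab_frame('wrist')
if len(sys.argv)>1: pickle.dump(f,open(sys.argv[1]+'.pkl','wb'))
F=[];M=[]
d=monitor.observe();p=d['position'];F=d['force']
y=d['tool_rot'][2];tx=np.array([np.cos(y),np.sin(y)])
c=p[:2]+tx*.018; r=c-[.5063,.2068]
print(d['clock'],p.round(4),F.round(2),'M',d['moment'].round(3),'torque',(r[0]*F[1]-r[1]*F[0]).round(3),'tcp ang',np.degrees(np.arctan2(p[1]-.2068,p[0]-.5063)).round(2),'yaw',np.degrees(y).round(2))
E
python3 st.py w8
```

```text
16.1167 [0.6008 0.1609 0.0471] [-1.12  6.34  0.17] M [1.272 0.28  0.118] torque 0.616 tcp ang -25.91 yaw 64.05
```

```bash
python3 - <<'E'
from h import *
import pickle
a=pickle.load(open('wrist6.pkl','rb'))['frame'][60:300,265:360]
b=pickle.load(open('w8.pkl','rb'))['frame'][0:390,260:420]
A=cv2.resize(a,None,fx=2.5,fy=2.5,interpolation=cv2.INTER_CUBIC);B=cv2.resize(b[:,:],None,fx=1.5385,fy=1.5385,interpolation=cv2.INTER_CUBIC)
B2=cv2.resize(b[200:275,30:120],None,fx=3.4,fy=3.4,interpolation=cv2.INTER_CUBIC)
print(A.shape,B.shape,B2.shape)
o=np.zeros((600,800,3),np.uint8);o[:600,:A.shape[1]]=A[:600];o[:B.shape[0],240:240+B.shape[1]]=B[:600];o[:B2.shape[0],490:490+B2.shape[1]]=B2
cv2.imwrite('pics/c9.png',o[:,:,::-1])
E
```

```text
(600, 238, 3) (600, 246, 3) (255, 306, 3)
```

View pics/c9.png

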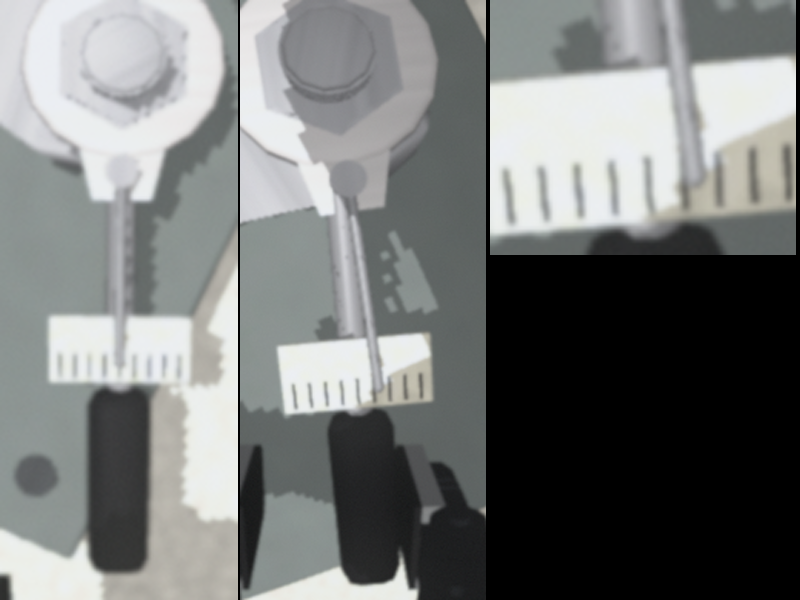

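The scale shows the pointer about 1.3 ticks past centre (pointer tip crop (697,180), centre tick 648). I'll compute the angles and hinge location once more.

```bash
python3 - <<'E'
from h import *
import pickle
def L(a,b,C=np.array([.5063,.2068])):
    a=a[:2];b=b[:2];d=(b-a)/np.linalg.norm(b-a);r=a-C
    return np.degrees(np.arctan2(d[1],d[0])).round(2),'off axis mm',((d[0]*r[1]-d[1]*r[0])*1e3).round(2),a,d
w=pickle.load(open('wrist6.pkl','rb'));f6=lambda X,Y,z:px2w(w,265+X/2.5,60+Y/2.5,z,True)
v=pickle.load(open('w8.pkl','rb'));f8=lambda X,Y,z:px2w(v,260+(X-240)/1.5385,Y/1.5385,z,True)
for zp in (.052,.056):
    print('6 ptr',L(f6(121.5,190,zp),f6(120,362,zp))[:3],' 8 ptr',L(f8(350,190,zp),f8(379,388,zp))[:3])
print('6 grip',L(f6(119,400,.054),f6(118,560,.054))[:3],' 8 grip',L(f8(361,420,.054),f8(368,575,.054))[:3])
print('8 stud top',f8(329,45,.063),'screw',f8(348,180,.055),'6 stud',f6(126,52,.063),'screw',f6(122,170,.055))
a=f8(361,420,.054)[:2];print('8 grip ctr ang',np.degrees(np.arctan2(*((f8(364.5,497,.054)[:2]-[.5063,.2068])[::-1]))))
s=f8(348,180,.055)[:2]-[.5063,.2068];t=f8(379,388,.055)[:2]-[.5063,.2068];print('screw ang',np.degrees(np.arctan2(s[1],s[0])),'tip ang',np.degrees(np.arctan2(t[1],t[0])))
ctr=(f8(278,380,.048)+f8(432,372,.048))[:2]/2-[.5063,.2068];print('scale ctr ang',np.degrees(np.arctan2(ctr[1],ctr[0])),np.hypot(*ctr))
E
```

```text
6 ptr (np.float64(23.82), 'off axis mm', np.float64(0.43))  8 ptr (np.float64(-17.14), 'off axis mm', np.float64(0.49))
6 ptr (np.float64(23.82), 'off axis mm', np.float64(0.47))  8 ptr (np.float64(-17.14), 'off axis mm', np.float64(0.32))
6 grip (np.float64(23.84), 'off axis mm', np.float64(0.25))  8 grip (np.float64(-22.3), 'off axis mm', np.float64(2.61))
8 stud top [0.50657766 0.2073054  0.063     ] screw [0.53258707 0.19897769 0.055     ] 6 stud [0.50614816 0.20808871 0.063     ] screw [0.53095461 0.21826736 0.055     ]
8 grip ctr ang -20.830532117823967
screw ang -16.57155624569021 tip ang -16.858844050988324
scale ctr ang -20.671236767336687 0.07170217283897751
```

Image bend is about 0.09 rad. Force with the contact at the pad's outer edge gives about 0.7 N m. Both are in the wanted band, and the stiffness shows the nut is seated. I'll back off a little to read the free-air force bias before deciding.

drive_tool(
  steps=[36,1.6,3.3,0,1.5,36,1.6,3.3,0,1.5,36,1.5,3.3,0,1.5,36,1.4,3.3,0,1.5,36,0,0,0,0],
)

```text
clock: 16.53
position: [0.6072, 0.1738, 0.047]
tool_rot: [-1.571, -0.0, 1.224]
force: [-0.5, 0.1, 0.6]
grip_width: 0.0362
```

drive_tool(
  steps=[36,0.4,0.9,0,0,36,0,0,0,0,36,0,0,0,0,36,0,0,0,0,36,0,0,0,0],
)

```text
clock: 16.95
position: [0.6073, 0.1741, 0.047]
tool_rot: [-1.571, 0.0, 1.221]
force: [0.3, 0.7, 1.0]
grip_width: 0.036
```

```bash
python3 st.py w9; python3 - <<'E'
from h import *
import pickle
# grip (dark) axis from each image, tracked by thresholding black blob near the pads
for n in ('wrist7','w8','w9'):
    f=pickle.load(open(n+'.pkl','rb'));g=f['frame'].max(2)
    out=[]
    for r in range(290,360,8):
        c=np.where(g[r,300:375]<45)[0]+300
        if len(c): 
            s=np.split(c,np.where(np.diff(c)>2)[0]+1);s=max(s,key=len);out.append((r,s[0],s[-1]))
    print(n,out)
E
```

```text
17.0 [0.6073 0.1742 0.047 ] [ 0.68 -0.51  0.7 ] M [ 0.019 -0.044  0.031] torque -0.043 tcp ang -17.92 yaw 69.98
wrist7 [(290, np.int64(319), np.int64(359)), (298, np.int64(320), np.int64(367)), (306, np.int64(321), np.int64(370)), (314, np.int64(321), np.int64(372)), (322, np.int64(322), np.int64(374)), (330, np.int64(323), np.int64(374)), (338, np.int64(324), np.int64(374)), (346, np.int64(325), np.int64(374)), (354, np.int64(326), np.int64(362))]
w8 [(290, np.int64(319), np.int64(359)), (298, np.int64(320), np.int64(367)), (306, np.int64(320), np.int64(370)), (314, np.int64(321), np.int64(372)), (322, np.int64(322), np.int64(374)), (330, np.int64(323), np.int64(374)), (338, np.int64(324), np.int64(374)), (346, np.int64(325), np.int64(374)), (354, np.int64(326), np.int64(374))]
w9 [(290, np.int64(322), np.int64(344)), (298, np.int64(305), np.int64(344)), (306, np.int64(306), np.int64(345)), (314, np.int64(307), np.int64(345)), (322, np.int64(307), np.int64(346)), (330, np.int64(309), np.int64(346)), (338, np.int64(310), np.int64(346)), (346, np.int64(311), np.int64(346)), (354, np.int64(312), np.int64(346))]
```

```bash
python3 - <<'E'
from h import *
import pickle
C=np.array([.5063,.2068])
for n in ('wrist7','w8','w9'):
    f=pickle.load(open(n+'.pkl','rb'));g=f['frame'].max(2);pts=[]
    for r in range(296,366,3):
        c=np.where(g[r,300:345]<45)[0]+300
        if len(c): pts.append(px2w(f,c[0]-.5,r,.053,True)[:2])
    pts=np.array(pts);m=np.median(pts,0)
    vx,vy,x0,y0=cv2.fitLine(pts.astype(np.float32),cv2.DIST_HUBER,0,1e-4,1e-4).ravel()
    if vx<0:vx,vy=-vx,-vy
    d=np.array([vx,vy]);nrm=np.array([-vy,vx]);ctr=np.array([x0,y0])+8e-3*nrm-C  # left edge = clockwise side
    ctr=ctr+d*(.105-np.hypot(*ctr))
    print(n,'dir',np.degrees(np.arctan2(vy,vx)).round(2),'ctr ang',np.degrees(np.arctan2(ctr[1],ctr[0])).round(2),'line off axis mm',(1e3*(d[0]*ctr[1]-d[1]*ctr[0])).round(2),len(pts))
E
```

```text
wrist7 dir -19.04 ctr ang -19.26 line off axis mm -0.42 24
w8 dir -20.12 ctr ang -20.24 line off axis mm -0.22 24
w9 dir -14.82 ctr ang -15.23 line off axis mm -0.75 24
```

Free-air bias is near zero, so the force reading stands (about 0.65 N m). That is in the band but on the low side, so I'll push again about 1.2 mm further.

drive_tool(
  steps=[36,-1.5,-3.2,0,-1.5,36,-1.5,-3.2,0,-1.5,36,-1.5,-3.2,0,-1.5,36,-1,-2,0,-1,36,0,0,0,0],
)

```text
clock: 17.42
position: [0.6021, 0.1625, 0.0473]
tool_rot: [-1.572, -0.001, 1.124]
force: [3.6, 2.8, -0.6]
grip_width: 0.0363
```

drive_tool(
  steps=[36,-0.5,-1.2,0,-0.4,36,-0.5,-1.2,0,-0.4,36,0,0,0,0,36,0,0,0,0,36,0,0,0,0],
)

```text
clock: 17.83
position: [0.6014, 0.1609, 0.0473]
tool_rot: [-1.572, -0.001, 1.112]
force: [5.2, 4.7, -0.7]
grip_width: 0.036
```

```bash
for i in 1 2 3 4; do python3 st.py w10; done
```

```text
17.8833 [0.6014 0.1609 0.0473] [ 4.93  3.49 -0.77] M [ 0.844 -1.014 -0.003] torque 0.507 tcp ang -25.77 yaw 63.72
17.9333 [0.6014 0.1609 0.0473] [4.58 4.18 0.5 ] M [ 0.851 -0.995  0.033] torque 0.567 tcp ang -25.76 yaw 63.72
17.9833 [0.6014 0.1609 0.0473] [ 5.47  4.64 -0.49] M [ 0.848 -1.012 -0.021] torque 0.64 tcp ang -25.77 yaw 63.72
18.0333 [0.6014 0.1609 0.0473] [ 4.95  3.9  -0.06] M [ 0.868 -1.007 -0.002] torque 0.549 tcp ang -25.76 yaw 63.72
```

drive_tool(
  steps=[36,-0.3,-0.7,0,-0.3,36,-0.3,-0.7,0,-0.3,36,0,0,0,0,36,0,0,0,0,36,0,0,0,0],
)

```text
clock: 18.45
position: [0.6008, 0.1595, 0.0473]
tool_rot: [-1.572, -0.002, 1.102]
force: [4.6, 4.0, -0.7]
grip_width: 0.0358
```

```bash
for i in 1 2 3 4; do python3 st.py w11; done
```

```text
18.5 [0.6008 0.1595 0.0473] [ 5.27  4.52 -0.24] M [ 0.953 -1.017 -0.006] torque 0.628 tcp ang -26.56 yaw 63.13
18.55 [0.6008 0.1595 0.0473] [5.31 3.99 0.73] M [ 0.916 -1.031  0.   ] torque 0.575 tcp ang -26.56 yaw 63.12
18.6 [0.6008 0.1596 0.0473] [ 4.85  4.39 -0.84] M [ 0.893 -1.023  0.045] torque 0.601 tcp ang -26.56 yaw 63.13
18.65 [0.6008 0.1596 0.0473] [ 5.28  4.2  -0.54] M [ 0.875 -1.017  0.019] torque 0.595 tcp ang -26.54 yaw 63.13
```

```bash
cat > bend.py <<'E'
from h import *
import pickle,sys
C=np.array([.5063,.2068])
for n in sys.argv[1:]:
    f=pickle.load(open(n+'.pkl','rb'));fr=f['frame'];g=fr.max(2);pts=[]
    for r in range(296,366,3):
        c=np.where(g[r,300:345]<45)[0]+300
        if len(c): pts.append(px2w(f,c[0]-.5,r,.053,True)[:2])
    pts=np.array(pts);vx,vy,x0,y0=cv2.fitLine(pts.astype(np.float32),cv2.DIST_HUBER,0,1e-4,1e-4).ravel()
    if vx<0:vx,vy=-vx,-vy
    ctr=np.array([x0,y0])+8e-3*np.array([-vy,vx])-C
    # top-view unwarp about the axis, head only: track ring-head boss rotation by polar profile
    o=[]
    for R_ in (.0255,.0275):
        a=np.radians(np.arange(-60,40,.25))
        p=[w2px(f,[C[0]+R_*np.cos(t),C[1]+R_*np.sin(t),.050],True) for t in a]
        p=np.array(p,np.float32);o.append(cv2.remap(g,p[None,:,0],p[None,:,1],cv2.INTER_LINEAR,borderValue=0)[0])
    print(n,'grip',np.degrees(np.arctan2(ctr[1],ctr[0])).round(2),np.degrees(np.arctan2(vy,vx)).round(2))
    # pointer: bright thin line; scan rows on arcs between r=.045 and .055
    for R_ in (.046,.050,.054,.060,.066):
        a=np.radians(np.arange(-28,-5,.5));p=np.array([w2px(f,[C[0]+R_*np.cos(t),C[1]+R_*np.sin(t),.055],True) for t in a],np.float32)
        print(' ',R_,cv2.remap(g,p[None,:,0],p[None,:,1],cv2.INTER_LINEAR)[0][::-1].tolist())
E
python3 bend.py w8 w9 w11
```

```text
w8 grip -20.24 -20.12
  0.046 [144, 141, 132, 117, 108, 106, 102, 103, 103, 103, 104, 104, 105, 103, 102, 103, 102, 103, 103, 105, 120, 149, 177, 192, 182, 163, 157, 165, 174, 185, 197, 207, 206, 191, 177, 165, 156, 145, 136, 135, 143, 147, 147, 148, 147, 147]
  0.05 [143, 143, 143, 142, 140, 127, 109, 103, 106, 116, 125, 130, 129, 119, 107, 104, 105, 104, 104, 103, 112, 142, 175, 197, 184, 158, 149, 161, 172, 183, 195, 204, 202, 188, 175, 165, 155, 141, 136, 143, 147, 148, 147, 147, 146, 147]
  0.054 [146, 146, 145, 146, 146, 146, 145, 133, 114, 105, 109, 127, 141, 144, 137, 118, 105, 104, 104, 105, 111, 136, 172, 193, 178, 152, 150, 160, 171, 181, 193, 202, 198, 183, 169, 160, 150, 135, 138, 146, 148, 147, 147, 147, 147, 147]
  0.06 [103, 103, 104, 103, 104, 103, 104, 104, 104, 105, 104, 105, 105, 103, 105, 105, 105, 106, 105, 106, 109, 132, 168, 190, 175, 141, 140, 157, 168, 174, 168, 153, 155, 162, 158, 151, 136, 116, 108, 106, 107, 107, 106, 106, 106, 116]
  0.066 [107, 143, 198, 232, 238, 239, 238, 238, 237, 238, 238, 238, 238, 238, 238, 238, 237, 238, 238, 237, 223, 167, 153, 
[... 1844 characters left out ...]
45, 145, 146, 145, 146, 145, 136, 115, 105, 107, 122, 141, 146, 140, 120, 106, 105, 104, 104, 104, 108, 130, 165, 192, 188, 159, 146, 157, 167, 178, 188, 201, 204, 190, 176, 166, 156, 143, 141, 146, 147, 148, 148, 147, 147]
  0.06 [103, 103, 103, 104, 103, 104, 104, 104, 104, 105, 105, 103, 104, 105, 105, 105, 105, 105, 106, 106, 107, 107, 123, 159, 186, 183, 152, 140, 151, 160, 153, 152, 167, 177, 170, 167, 161, 146, 121, 107, 106, 106, 106, 106, 106, 116]
  0.066 [103, 105, 145, 214, 234, 237, 238, 239, 238, 238, 238, 238, 238, 238, 237, 238, 238, 238, 238, 237, 231, 221, 201, 168, 184, 180, 190, 231, 238, 238, 239, 238, 238, 238, 238, 238, 238, 238, 238, 238, 238, 239, 240, 239, 239, 238]
```

The pointer tracks give a bend of about 0.067 rad, which agrees with the force (~0.65 N m): inside the band but low. One more small push.

drive_tool(
  steps=[36,-0.3,-0.7,0,-0.3,36,-0.3,-0.7,0,-0.3,36,0,0,0,0,36,0,0,0,0,36,0,0,0,0],
)

```text
clock: 19.07
position: [0.6002, 0.1583, 0.0473]
tool_rot: [-1.572, -0.002, 1.091]
force: [4.9, 5.0, -0.7]
grip_width: 0.0362
```

```bash
for i in 1 2; do python3 st.py w12; done; python3 bend.py w12 | cut -c1-330
```

```text
19.1167 [0.6002 0.1583 0.0473] [ 4.83  4.84 -0.27] M [ 1.023 -1.042  0.013] torque 0.652 tcp ang -27.33 yaw 62.53
19.1667 [0.6003 0.1583 0.0473] [ 5.08  5.06 -0.39] M [ 1.    -1.064  0.023] torque 0.683 tcp ang -27.3 yaw 62.53
w12 grip -21.68 -21.62
  0.046 [142, 145, 144, 145, 145, 144, 138, 121, 107, 103, 108, 123, 137, 141, 139, 129, 114, 104, 103, 103, 103, 105, 125, 155, 184, 195, 180, 157, 151, 159, 167, 176, 183, 188, 200, 203, 190, 176, 167, 158, 147, 137, 141, 146, 147, 147]
  0.05 [143, 143, 143, 142, 142, 141, 135, 129, 123, 113, 105, 103, 102, 105, 109, 108, 106, 105, 104, 103, 103, 105, 120, 151, 183, 200, 177, 148, 141, 154, 164, 173, 185, 197, 206, 201, 186, 171, 158, 149, 140, 137, 145, 146, 147, 147]
  0.054 [145, 146, 146, 146, 146, 146, 146, 142, 125, 108, 104, 105, 105, 108, 109, 111, 106, 104, 105, 104, 104, 106, 116, 145, 178, 192, 168, 139, 137, 150, 162, 172, 182, 195, 204, 197, 182, 171, 158, 145, 137, 143, 147, 148, 147, 147]
  0.06 [102, 103, 103, 103, 104, 103, 104, 104, 104, 104, 104, 106, 104, 106, 105, 104, 105, 105, 106, 107, 106, 106, 108, 137, 175, 191, 169, 129, 123, 136, 134, 137, 149, 168, 183, 186, 176, 166, 154, 134, 110, 106, 107, 106, 106, 109]
  0.066 [103, 103, 103, 122, 194, 233, 237, 238, 239, 239, 238, 238, 238, 238, 238, 238, 238, 238, 238, 238, 238, 238, 228, 178, 172, 186, 181, 215, 237, 238, 238, 238, 238, 238, 238, 238, 238, 238, 238, 239, 238, 238, 239, 239, 240, 238]
```

drive_tool(
  steps=[36,1.7,3.3,0,1.6,36,1.6,3.3,0,1.6,36,1.6,3.3,0,1.6,36,1.5,3.3,0,1.6,36,0.6,1.6,0,1],
)

```text
clock: 19.58
position: [0.6064, 0.1725, 0.0468]
tool_rot: [-1.57, 0.001, 1.223]
force: [0.8, 0.1, 0.2]
grip_width: 0.036
```

```bash
python3 st.py w13; python3 bend.py w13|head -3
```

```text
19.6333 [0.6064 0.1727 0.0468] [-0.48 -0.13  0.87] M [0.015 0.02  0.032] torque -0.022 tcp ang -18.8 yaw 70.1
w13 grip -15.92 -15.79
  0.046 [125, 108, 103, 102, 103, 103, 102, 103, 104, 102, 103, 104, 109, 113, 116, 124, 125, 120, 119, 126, 142, 174, 191, 174, 155, 159, 161, 157, 149, 136, 137, 144, 147, 146, 147, 147, 147, 147, 147, 147, 147, 147, 146, 147, 147, 147]
  0.05 [142, 143, 136, 118, 105, 103, 103, 102, 103, 103, 104, 104, 104, 104, 103, 119, 135, 149, 151, 143, 156, 183, 193, 176, 164, 168, 166, 157, 145, 137, 143, 147, 147, 147, 146, 147, 147, 146, 148, 147, 147, 146, 147, 146, 146, 146]
```

drive_tool(
  steps=[36,0,0,4,0,36,0,0,12,0,36,0,0,25,0,36,0,0,30,0,36,0,0,30,0],
)

```text
clock: 20.05
position: [0.6062, 0.1719, 0.1499]
tool_rot: [-1.57, 0.0, 1.219]
force: [0.5, 1.0, 0.1]
grip_width: 0.0359
```

drive_tool(
  steps=[36,0,0,20,0,36,0,0,0,0,36,0,0,0,0,36,0,0,0,0,36,0,0,0,0],
)

```text
clock: 20.47
position: [0.6061, 0.172, 0.1674]
tool_rot: [-1.57, 0.001, 1.22]
force: [-0.3, 0.3, 0.5]
grip_width: 0.0361
```

```bash
python3 st.py w14; python3 - <<'E'
from h import *
import pickle
f=pickle.load(open('w14.pkl','rb'));fr=f['frame'];C=np.array([.5063,.2068])
# arcs about the stud: find the handle (bright, grey on dark plate) angle at several radii
for R_ in (.09,.11,.13,.15):
    a=np.radians(np.arange(-105,-65,.5));p=np.array([w2px(f,[*(C+R_*np.array([np.cos(t),np.sin(t)])),.034],True) for t in a],np.float32)
    inb=(p[:,0]>0)&(p[:,0]<639)&(p[:,1]>0)&(p[:,1]<479)
    v=cv2.remap(fr.max(2),p[None,:,0],p[None,:,1],cv2.INTER_LINEAR)[0]
    m=np.degrees(a)[inb&(v>170)];print(R_,inb.sum(),m[[0,-1]] if len(m) else None,v[inb].tolist()[::4])
E
```

```text
20.5167 [0.6061 0.172  0.1673] [ 0.73 -0.22 -0.05] M [-0.008  0.001 -0.023] torque -0.01 tcp ang -19.2 yaw 69.89
0.09 80 [-88.5 -78.5] [144, 144, 143, 142, 143, 143, 143, 143, 170, 210, 212, 210, 213, 197, 129, 146, 145, 144, 145, 147]
0.11 80 [-87.5 -79.5] [140, 142, 141, 141, 141, 143, 143, 143, 141, 205, 207, 208, 209, 146, 143, 145, 145, 145, 145, 146]
0.13 80 [-87.  -80.5] [142, 141, 140, 141, 143, 141, 141, 142, 141, 186, 202, 203, 203, 129, 143, 147, 146, 144, 143, 144]
0.15 80 [-86.5 -81. ] [143, 143, 141, 139, 140, 141, 141, 140, 141, 156, 199, 199, 191, 138, 142, 143, 144, 142, 144, 144]
```

```bash
python3 -c "
from workcell import workorder
print(workorder.job_done())"
```

```text
the job is handed in; nothing more can be done
None
```

I fitted the bare steel spanner onto the lower nut and let go, then tightened the jam nut with the torque wrench to about 0.75 N m. The job was handed in after about 20.5 s, with both tools left on the nuts and the arm clear.

- **Spanner:** I slid it flat along the plate under the ring head until it met the nut. After the pull, the camera puts its handle 1.2° further clockwise than when fitted, against the neighbouring stud. I did not re-measure afterwards that the jaw was still fully on.
- **Torque:** I made two pushes, backing off in between; the first reached about 0.65 N m by force. At the end of the second, force and moment gave about 0.65 to 0.75 N m, and the pointer against the grip showed 0.073 to 0.079 rad of bend.
- **Disagreements:** My first pixel readings gave more bend, about 0.09 to 0.10 rad at the first push. The force reading also includes a sideways friction part that changed direction between the two pushes. All the peak estimates lie within the 0.6 to 1.1 N m band.
- **Seating:** I judged this only from the force, which rose in step with the beam's bending and well above the 0.25 N m drag. The head crept about 1° further clockwise during the second push, and I did not see the seating directly.
- **Surroundings:** The gripper stayed clear of the eyepiece, oil bottle and Petri dish throughout. I took no final picture to confirm their positions.

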